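Clear the bench pin and present the ring mandrel over it

ROBOT

A 6-joint arm with a two-finger parallel gripper is mounted at the origin on the work surface. World frame = base frame: x ahead of the robot, y to its left, z up, the work surface at z = 0. Lengths are in m, angles in rad, forces in N, time in s.
With the tool pointing down it reaches from about 0.35 to 0.975 m from the base axis. Payload 4.9 kg.
Tool frame: the origin (TCP) lies midway between the tips of the shut fingers; the grasp point (between the pads) lies 19 mm behind it; z points along the fingers, y is the line along which they close (so a half turn about z gives the same grasp; the last joint's range is limited). The gripper opens to 85 mm and grips with 20 to 120 N. Pads are 22 mm wide; open, the fingers measure 114 mm over their backs; the gripper's body (76 mm by 85 mm) begins 54 mm behind the grasp point. The pads swing forward as they close: fully open they stand 13 mm farther back than shut.
Start: joints at [-1.424, 0.053, 1.613, -0, 1.476, -0.119], TCP at [0.164, -0.603, 0.231] pointing down, gripper open.
Joint ranges: [-3.01, 3.01], [-1.01, 2.22], [0.06, 2.58], [-1.02, 4.17], [0.09, 2.62], [-3.14, 3.14]. Speed limits (rad/s): [2.57, 2.57, 3.14, 3.14, 3.14, 3.14].

INTERFACE

Orientations are given as a unit quaternion [w, x, y, z].
In Python, from plant import manip gives the robot as it stands.
- The arm moves only by the tool move_arm, never from a script. Its argument "increments" is one flat list of numbers, 5 for each row, row after row: the shift along the tool's x, y, z in mm, then the turn about the tool's z in rad, then the opening, from 0 (shut) to 1 (fully open). In form: [tx, ty, tz, spin, jaw, tx, ty, tz, spin, jaw, ...]. A call has 1 to 8 rows; each row shifts and turns the commanded pose from where the row before left it, along the tool's axes as they then stand; what a row does not reach is not made up. A row lasts 1/12 s, in which the tool goes at most 41.7 mm and 7.16 degrees, less where a joint would pass 70% of its speed; a pose out of reach is approached as far as the arm can. A call with a gripper value outside its range is refused whole. The fingers move at their own pace and stop on an object; the grip force is fixed at half the most. Time passes only in rows, so rows that do not move let the fingers close. It gives the time, the measured TCP pose, the force, the opening and the grip force at its end, in the units of the state.
- manip.state(): the state, without advancing time (a new reading comes with each control period).
- manip.grab_frame(name): name is "scene" or "top" or "wrist"; returns a dict with "image" (400x640x3 uint8, blue, green, red), "fov_y" (degrees; the focal length in pixels is half the picture's height over the tangent of half this angle, whatever the lens; pixels are square), "cx", "cy" (the principal point, pixels), "eye" and "rotation" of the camera in the world; the wrist camera has in their place "T_tool_cam" (4x4, takes a point from camera to tool coordinates, whose origin is the TCP and whose axes are the flange's). Camera axes: x right, y down, z forward; pixel columns grow to the right and rows downward; lengths in m; the calibration is good to about 2 mm. A picture is of the moment at which its call begins: read the wrist's pose just before it. There is no depth.
- manip.job_done(): hands the job in; it is judged then, once.
The state is a dict: "time": time; "joint_pos": joint angles; "joint_vel": joint speeds; "joint_efforts": joint torques, N m; "tool_pos": TCP position; "tool_rot": TCP orientation; "contact_force": force on the tool from outside, world axes, zero at the start; "ft_torque": the same for the moment, N m; "gripper_width": opening from 0.0 (shut) to 1.0 (fully open); "grasp_force": force on a finger pad.
Only numpy, scipy, OpenCV 4.12 (cv2) and the standard library are available. Lean on these libraries where they do the work, as an engineer would, in place of code of your own. Each camera call takes 0.05 s, during which the arm holds its last target. There are 200 camera calls.

TASK

Clear the bench pin: put the ring band in the round dish and the short square bar in the rectangular tray. Then draw the thick stepped ring mandrel out of its sloping stand, turn it level and hold it crosswise over the bench pin, its middle above the pin's middle and a few centimetres clear of the wood. Finish while still holding it there, steady, and leave the hammer, jar, tin, brush and thin mandrel as they are.

Things in the scene. Friction and masses are not known exactly. Their poses are not given: they have to be found in the camera images.
- mandrel: Thick ring mandrel, 240 mm, about 0.35 kg. Origin: centre of the tip's end; x axis: tip to handle. From the tip: steel 16 mm in diameter for 70 mm, 18 for 25, 22 for 55, then wooden handle 26 mm for 90 mm. Balances 111 mm from the tip. At the start the tip is 60 mm deep in the loose bore, handle up, x axis about 42 degrees above level; 115 mm from the tip it stands free, 100 mm above the table.
- mandrel_mid (a point): Middle of the mandrel's length, on its axis, 120 mm from the tip.
- mandrel_stand: Fixed dark wooden stand of the thick mandrel: base 115 mm (x) by 62 mm (y), 12 mm thick, with a square tube 37 mm wide at 45 degrees: 19 mm square bore, 60 mm deep, open upwards towards +x of the stand. Origin under the middle of the base, z up; highest point about 80 mm.
- mandrel_stand_mouth (a point): Centre of the bore's mouth, 64 mm above the table; the bore's axis runs from here down at 45 degrees towards -x of the stand.
- pin: Fixed bench pin: a pale wooden plate 150 mm long (x) by 76 mm wide (y), 22 mm thick, on a dark steel foot, its top 50 mm above the table; the last 40 mm towards -x is split by a 22 mm notch. Origin on the table under the plate's middle, x along its length, y across it, z up.
- band: Ring band, plain metal, outer diameter 26 mm, hole 20 mm, 10 mm high, 20 g, lying flat on the pin. Origin at the centre of its underside, z along its axis.
- bar: Square metal bar, 36 mm (x) by 10 by 10 mm, 35 g, lying on the pin roughly along it. Origin at the centre of its underside.
- dish: Fixed white round dish, 104 mm across at the rim, 92 mm at the foot, walls 4 mm, 26 mm high, inner floor at 5 mm. Origin at the centre of its underside.
- tray: Fixed pale wooden open tray, outside 120 mm (x) by 90 mm (y), 26 mm high, walls and floor 5 mm. Origin at the centre of its underside.
- bezel_mandrel: Bystander: thin mandrel, 150 mm long, steel 12 mm and handle 18 mm in diameter, leaning in a second, similar stand. Origin at its tip, x axis towards the handle. Leave it.
- hammer: Bystander: hammer lying on the table, 220 mm long (x towards the head), up to about 90 mm wide at the head. Origin under its middle.
- jar: Bystander: small glass jar, 44 mm in diameter, 55 mm high, standing. Origin under its middle.
- tin: Bystander: flat round tin, 63 mm in diameter, 24 mm high. Origin under its middle.
- brush: Bystander: hand brush lying on the table, 170 mm long (x), 42 mm wide, 20 mm high. Origin under its middle.

How it is judged:
By the outcome, as a careful person would: the job done as asked, in the order asked, and still so for the second after the job is handed in, while the arm keeps its last pose, push and grip.
It also fails if it takes over 72 s, if anything falls off the work surface, if the arm or the gripper's body presses on something with over 40 N, if the wrist force passes 120 N, or if a joint passes its speed limit or range.

## Working session

There is one attempt and no reset: what is moved stays moved. The work goes in short steps, Python scripts to look and compute and a tool call to move; the robot and the scene stay as the last step left them, time stands still between calls to the robot, and variables do not carry over. Pictures are saved under pics/ and viewed, at most 10 in all, crops included, and the job is handed in when it is done.

Besides the shell and the picture viewer there is one more tool, called after ">>>" as name(argument=value, ...) on one line, values as JSON. move_arm: Moves the arm, as the interface text tells. Its arguments: {"type":"object","properties":{"increments":{"type":"array"}},"required":["increments"]}

```bash
ls; mkdir -p pics; cat > h.py <<'E'
import numpy as np, cv2, json
from plant import manip
from scipy.spatial.transform import Rotation as R
def grab(n):
    s=manip.state(); f=manip.grab_frame(n)
    if n=="wrist":
        q=s["tool_rot"]; T=np.eye(4); T[:3,:3]=R.from_quat([q[1],q[2],q[3],q[0]]).as_matrix(); T[:3,3]=s["tool_pos"]
        C=T@np.array(f["T_tool_cam"]); eye=C[:3,3]; rot=C[:3,:3]
    else: eye=np.array(f["eye"]); rot=np.array(f["rotation"])
    im=f["image"]; fl=im.shape[0]/2/np.tan(np.radians(f["fov_y"])/2)
    return im,dict(eye=eye.tolist(),rot=rot.tolist(),f=fl,cx=f["cx"],cy=f["cy"])
def save(n,name):
    im,c=grab(n); cv2.imwrite(f"pics/{name}.png",im); json.dump(c,open(f"pics/{name}.json","w")); return im,c
def cam(name): return json.load(open(f"pics/{name}.json"))
def ray(c,u,v):
    d=np.array(c["rot"])@np.array([(u-c["cx"])/c["f"],(v-c["cy"])/c["f"],1]); return np.array(c["eye"]),d/np.linalg.norm(d)
def atz(c,u,v,z):
    e,d=ray(c,u,v); return e+d*(z-e[2])/d[2]
def tri(*obs):
    A=np.zeros((3,3));b=np.zeros(3)
    for c,u,v in obs:
        e,d=ray(c,u,v);P=np.eye(3)-np.outer(d,d);A+=P;b+=P@e
    x=np.linalg.solve(A,b); r=[np.linalg.norm(np.cross(x-ray(*o)[0],ray(*o)[1])) for o in obs]
    return x,np.round(np.array(r)*1000,1)
def proj(c,p):
    q=np.array(c["rot"]).T@(np.array(p)-np.array(c["eye"])); return c["cx"]+c["f"]*q[0]/q[2], c["cy"]+c["f"]*q[1]/q[2]
E
python3 - <<'E'
from h import *
print(manip.state())
for n in("top","scene","wrist"):
    im,c=save(n,n+"0"); print(n,c)
a=cv2.imread("pics/top0.png");b=cv2.imread("pics/scene0.png")
E
```

```text
pics
{'time': 0.0, 'joint_pos': array([-1.42400873e+00,  5.33637669e-02,  1.61428123e+00,  3.54050176e-05,
        1.47600955e+00, -1.18990311e-01]), 'joint_vel': array([-0.00033594,  0.00033794, -0.0001676 ,  0.00011737, -0.00010868,
        0.00278795]), 'joint_efforts': array([-4.09588138e-04, -3.93684626e+01, -3.70178068e+01, -2.85191772e-04,
        6.89215609e-03,  1.06054387e-06]), 'tool_pos': array([ 0.16408709, -0.60243419,  0.23006637]), 'tool_rot': array([-1.03109409e-03,  9.91182947e-01,  1.32496426e-01,  3.29127652e-06]), 'contact_force': array([ 0.00253991, -0.10979378,  0.44043422]), 'ft_torque': array([-0.00328964,  0.07593506, -0.05300965]), 'grasp_force': 0.0, 'gripper_width': 1.0012619227642379}
top {'eye': [0.47206744736451245, -0.03166568626288134, 1.1110621292013998], 'rot': [0.03699540118099356, -0.7001122467573556, 0.7127571736918649, -0.021246025101411766], 'f': np.float64(442.6374270364501), 'cx': 325.32505289676095, 'cy': 199.40467039309894}
scene {'eye': [0.9674433649755463, -0.49091682862031827, 0.6531597215136608], 'rot': [-0.3830315028341108, 0.8547356070586362, 0.32341675190847136, -0.1345938871112711], 'f': np.float64(364.89963407270403), 'cx': 318.5476168341783, 'cy': 199.69252910808012}
wrist {'eye': [0.24016494461201246, -0.5826223562023951, 0.37291619291994416], 'rot': [[0.26290205598560756, -0.9185828332563051, -0.29510690843380516], [-0.9648195140350757, -0.25106595856140806, -0.07803326078512826], [-0.002411285063795677, 0.3052400086791691, -0.9522723994771036]], 'f': np.float64(298.9332385956076), 'cx': 317.45560679412324, 'cy': 199.19955154985735}
```

View pics/top0.png

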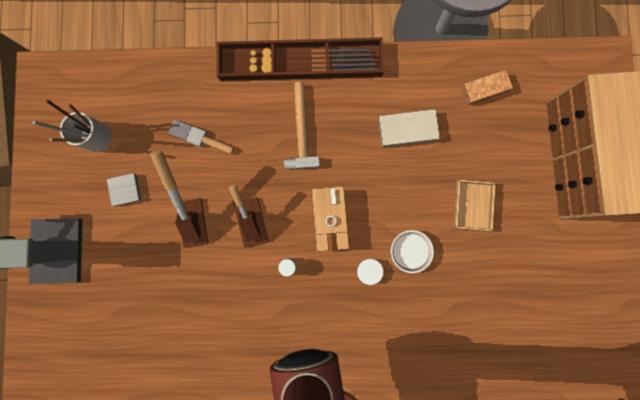

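View pics/scene0.png

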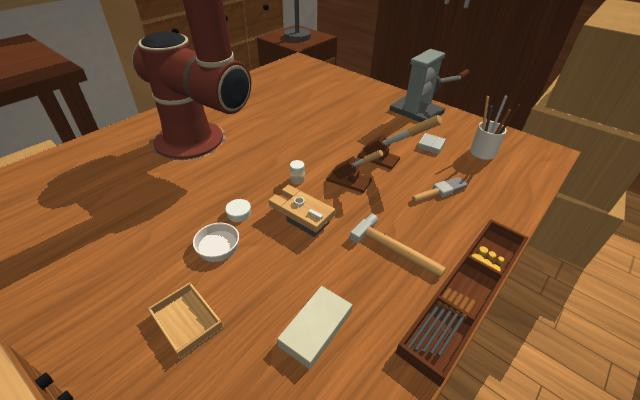

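The top view shows the thick mandrel (handle end at 157,155; stand at 192,222), the thin one (248,220), pin (331,218), band (331,221), bar (335,196), dish (412,251) and tray (476,205). The scene view shows the same layout. The camera rotation is a quaternion. Next, enlarged crops.

```bash
sed -i 's/rot=np.array(f\["rotation"\])/q=np.array(f["rotation"]); rot=R.from_quat([q[1],q[2],q[3],q[0]]).as_matrix() if q.size==4 else q/' h.py
python3 - <<'E'
from h import *
for n in("top","scene"): save(n,n+"0")
def crop(n,x,y,w,h,k):
    im=cv2.imread(f"pics/{n}.png")[y:y+h,x:x+w]; im=cv2.resize(im,None,fx=k,fy=k,interpolation=cv2.INTER_CUBIC)
    for i in range(0,w,10):
        cv2.line(im,(i*k,0),(i*k,8 if i%50 else 16),(0,255,255),1); 
        if i%20==0: cv2.putText(im,str(x+i),(i*k+2,20),0,.35,(0,255,255),1)
    for i in range(0,h,10):
        cv2.line(im,(0,i*k),(8,i*k),(0,255,255),1)
        if i%20==0: cv2.putText(im,str(y+i),(10,i*k+4),0,.35,(0,255,255),1)
    return im
a=crop("top0",300,175,80,75,5);b=crop("scene0",260,175,80,75,5)
c=crop("top0",140,140,100,56*2,4)[:,:400];
d=crop("scene0",350,110,100,56,4)
cv2.imwrite("pics/pinc.png",np.hstack([a,b]))
top=crop("top0",140,145,100,110,5); sc=crop("scene0",350,105,100,70,5); sc=cv2.copyMakeBorder(sc,0,200,0,0,0)
m=np.hstack([top[:,:],sc])[:550]; cv2.imwrite("pics/manc.png",cv2.resize(m,(800,440)))
for n,u,v in(("top0",412,251),("top0",476,205),("scene0",216,240),("top0",331,221)): print(atz(cam(n),u,v,0.02))
E
```

```text
[ 0.43213488 -0.21742383  0.02      ]
[ 0.54166441 -0.37737538  0.02      ]
[ 0.43214137 -0.21630752  0.02      ]
[ 0.50876275 -0.02118073  0.02      ]
```

View pics/pinc.png

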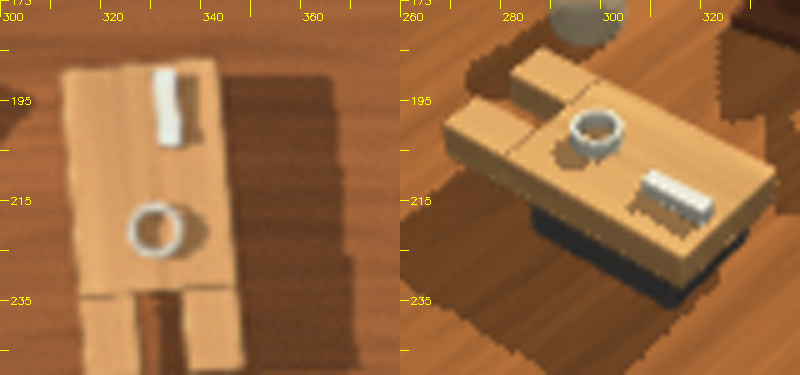

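View pics/manc.png

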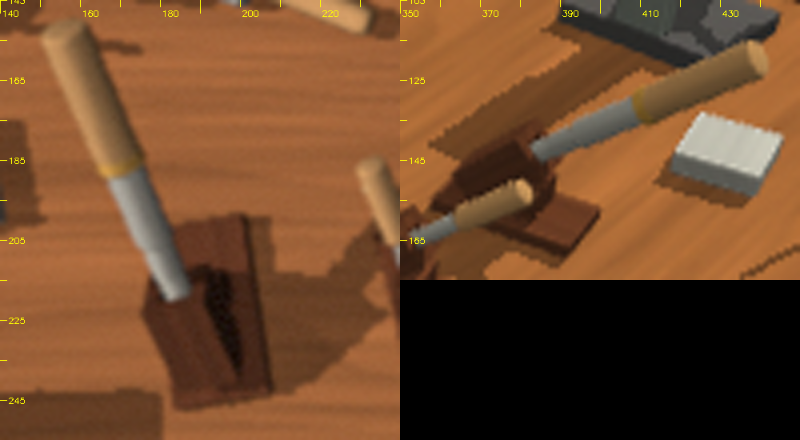

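Pin crop: in the top view the band's centre is (331,221), the bar's centre (333.4,196.5) and the pin's corners (312.4,189), (343,187), (348.8,248.6). In the scene view the band is (299.4,200.4) and the bar (315.8,213). Mandrel crop: the joint of handle and steel is at top (171.5,187.5) and scene (409.3,131.8), the handle end at (157,152) and (441,120).

```bash
python3 - <<'E'
from h import *
t,s=cam("top0"),cam("scene0")
for n,a,b in [("pin+x-y",(343,187),(316.6,226.6)),("pin+x+y",(312.4,189),(335.2,210.6)),("pin-x-y",(348.8,248.6),(269,200.4)),
 ("band",(331,221),(299.4,200.4)),("bar",(333.4,196.5),(315.8,213)),("ferrule",(171.5,187.5),(409.3,131.8)),("end",(156.7,152),(440.5,119.5)),("emerge",(183.7,219),(384.5,143)),
 ("dish",(412,251),(216,240)),("tray",(476,205),(185,320)),("tin",(370,271),(238,210)),("jar",(287,267),(297,171))]:
    x,r=tri((t,*a),(s,*b)); print(n,np.round(x,4),r)
f,e=tri((t,171.5,187.5),(s,409.3,131.8))[0],tri((t,156.7,152),(s,440.5,119.5))[0]
d=e-f;print(np.linalg.norm(d),d/np.linalg.norm(d),np.degrees(np.arctan2(d[1],d[0])),np.degrees(np.arcsin(d[2]/np.linalg.norm(d))))
a=atz(t,332.8,188.8,.06);b=atz(t,334,204.2,.06);print("bar ends",a,b)
E
```

```text
pin+x-y [ 0.5908 -0.0507  0.0463] [1.7 1.7]
pin+x+y [0.5872 0.023  0.0424] [0.9 0.9]
pin-x-y [ 0.4427 -0.0612  0.0444] [2.2 2.2]
band [ 0.5086 -0.0204  0.0571] [1.6 1.6]
bar [ 0.5672 -0.0271  0.0573] [1.8 1.8]
ferrule [0.589  0.3395 0.1198] [1.4 1.4]
end [0.6603 0.3504 0.1808] [2.6 2.6]
emerge [0.5205 0.3338 0.0555] [2.4 2.4]
dish [ 0.4324 -0.2169  0.0207] [0.4 0.4]
tray [ 0.5435 -0.3785  0.0105] [2.2 2.2]
tin [ 0.385  -0.1143  0.0124] [0.3 0.3]
jar [0.3989 0.0878 0.0284] [0.3 0.3]
0.09446668840448555 [0.75493417 0.11554856 0.6455408 ] 8.702032081248714 40.20623511761126
bar ends [ 0.58414193 -0.02724397  0.06      ] [ 0.5472436  -0.02942332  0.06      ]
```

The triangulated sizes agree with the text: pin 74 x 148 mm, band and bar tops at about 60 mm, mandrel pitch about 41°, heading 8.7°. Heights read 3 mm low. Moving over the band with the fingers closing along y.

>>> move_arm(increments=[0,0,0,0.1,1,0,0,0,0.1,1,22,-33,3,0,1,22,-33,3,0,1,22,-33,3,0,1,22,-33,3,0,1,22,-33,3,0,1,22,-33,3,0,1])

```text
time: 0.92
tool_pos: [0.2833, -0.3951, 0.213]
tool_rot: [0.0, 0.999, 0.033, 0.0]
contact_force: [0.5, 0.6, 0.0]
gripper_width: 1.002
grasp_force: 0.0
```

>>> move_arm(increments=[22,-33,3,0,1,22,-33,3,0,1,22,-33,3,0,1,22,-33,3,0,1,22,-33,3,0,1,22,-33,3,0,1,22,-33,3,0,1,22,-33,3,0,1])

```text
time: 1.58
tool_pos: [0.4417, -0.1199, 0.1894]
tool_rot: [0.0, 0.999, 0.033, 0.0]
contact_force: [1.2, -0.7, -0.4]
gripper_width: 0.993
grasp_force: 0.0
```

```bash
cat >> h.py <<'E'
def head(s=None):
    s=s or manip.state(); q=s["tool_rot"]; m=R.from_quat([q[1],q[2],q[3],q[0]]).as_matrix(); return np.arctan2(m[1,0],m[0,0]),m
def delta(p,hd=None):
    s=manip.state(); h,m=head(s)
    print("t",round(s["time"],2),"pos",np.round(s["tool_pos"],4),"head",round(np.degrees(h),2),"z",np.round(m[:,2],3),"F",np.round(s["contact_force"],1),"w",round(s["gripper_width"],3),"gf",round(s["grasp_force"],1))
    print("j",np.round(s["joint_pos"],2))
    d=np.array(p)-s["tool_pos"]
    if hd is not None:
        sp=-(np.radians(hd)-h); sp=(sp+np.pi)%(2*np.pi)-np.pi; print("spin",round(sp,3)); h=h-sp
    c,n=np.cos(h),np.sin(h)
    print("delta mm (after spin)",np.round(1000*np.array([c*d[0]+n*d[1], n*d[0]-c*d[1], -d[2]]),1))
E
python3 - <<'E'
from h import *
delta((.509,-.0205,.12),4)
save("wrist","w1")
c=cam("w1");print(proj(c,(.5086,-.0204,.06)),proj(c,(.5672,-.0271,.06)))
E
```

```text
t 1.58 pos [ 0.4417 -0.1199  0.1894] head 3.77 z [ 0.001 -0.    -1.   ] F [ 1.2 -0.7 -0.4] w 0.993 gf 0.0
j [-0.43 -0.34  2.04 -0.    1.44  1.08]
spin -0.004
delta mm (after spin) [ 74.1 -94.4  69.4]
(np.float64(208.30244954613056), np.float64(109.96917075035479)) (np.float64(213.32879817490755), np.float64(35.54428054839349))
```

View pics/w1.png

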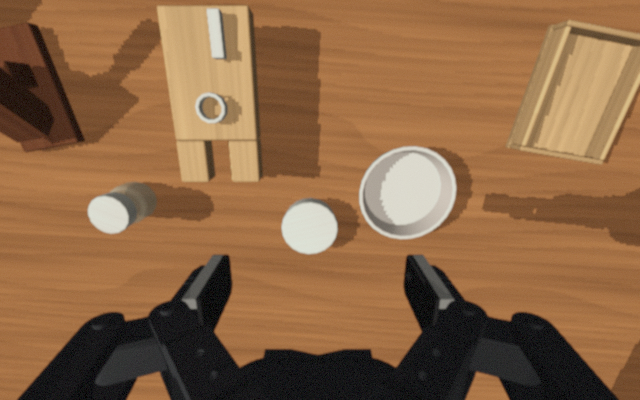

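The wrist view shows the band at (210,108) and the bar at (217,34), within 3 px of the prediction, so the positions hold (y shifted by about -2 mm).

>>> move_arm(increments=[19,-23,15,0,1,19,-23,15,0,1,19,-23,15,0,1,18,-23,15,0,0.7,0,0,20,0,0.6,0,0,20,0,0.6,0,0,18,0,0.6,0,0,10,0,0.6])

```text
time: 2.3
tool_pos: [0.5084, -0.0245, 0.0587]
tool_rot: [-0.0, 0.999, 0.033, -0.002]
contact_force: [0.1, 0.9, -0.3]
gripper_width: 0.599
grasp_force: 0.0
```

```bash
python3 - <<'E'
from h import *
delta((.509,-.0215,.053),4)
save("wrist","w2")
im=cv2.imread("pics/w2.png"); c=cam("w2"); print(proj(c,(.509,-.0215,.06)),proj(c,(.5672,-.0281,.06)))
cv2.imwrite("pics/w2c.png",cv2.resize(im[120:400,180:480],None,fx=2,fy=2))
E
```

```text
t 2.3 pos [ 0.5084 -0.0245  0.0587] head 3.8 z [-0.004  0.001 -1.   ] F [ 0.1  0.9 -0.3] w 0.599 gf 0.0
j [-0.19 -0.05  2.02  0.    1.17  1.31]
spin -0.003
delta mm (after spin) [ 0.8 -3.   5.7]
(np.float64(311.06065114694053), np.float64(257.6924897160491)) (np.float64(332.462001586462), np.float64(148.6673956944163))
```

View pics/w2c.png

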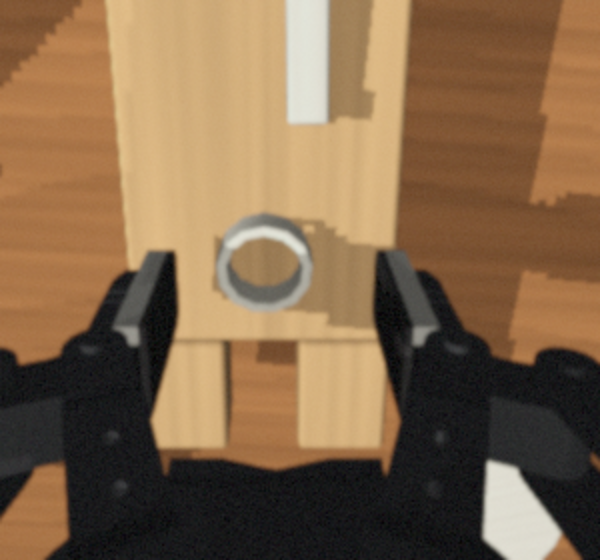

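The band's top sits at pixel (312,253), 2 mm further ahead than predicted; the bar is at (334, ≤181). Correcting, lowering and closing.

>>> move_arm(increments=[2.5,-2,6,0,0.6,0,0,0,0,0.2,0,0,0,0,0.2,0,0,0,0,0,0,0,0,0,0,0,0,0,0,0,0,0,0,0,0,0,0,0,0,0])

```text
time: 3.02
tool_pos: [0.5134, -0.0232, 0.0568]
tool_rot: [0.0, 0.999, 0.033, 0.001]
contact_force: [-0.0, 0.2, 5.5]
gripper_width: 0.244
grasp_force: 59.2
```

>>> move_arm(increments=[0,0,-15,0,0,0,0,-25,0,0,0,0,-20,0,0,0,0,0,0,0])

```text
time: 3.35
tool_pos: [0.5151, -0.0234, 0.1199]
tool_rot: [0.001, 0.999, 0.033, 0.004]
contact_force: [1.1, -0.1, 0.6]
gripper_width: 0.252
grasp_force: 58.8
```

```bash
python3 - <<'E'
from h import *
delta((.4324,-.217,.10),4)
im,_=save("wrist","w3"); sc=cv2.imread("pics/w3.png")[180:400,180:480]
b,_=save("scene","s3")
a=cv2.resize(sc,(480,352)); b=cv2.resize(b[130:240,240:340],(320,352)); cv2.imwrite("pics/m3.png",np.hstack([a,b]))
E
```

```text
t 3.35 pos [ 0.5151 -0.0234  0.1199] head 3.78 z [ 0.008 -0.002 -1.   ] F [ 1.1 -0.1  0.6] w 0.252 gf 58.8
j [-0.19 -0.12  1.97 -0.    1.28  1.32]
spin -0.004
delta mm (after spin) [-96.  187.4  19.9]
```

View pics/m3.png

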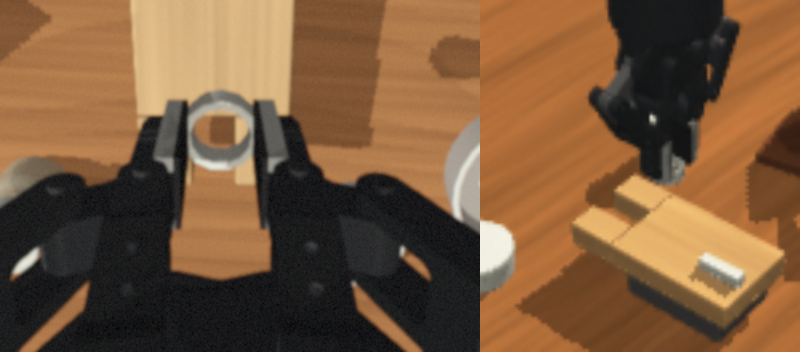

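The band is held flat at the pad tips and the bar is undisturbed on the pin. Taking the band to the dish.

>>> move_arm(increments=[-16,31,0,0,0,-16,31,0,0,0,-16,31,0,0,0,-16,31,0,0,0,-16,31,0,0,0,-16,31,0,0,0,0,0,25,0,0,0,0,25,0,0])

```text
time: 4.12
tool_pos: [0.4283, -0.2169, 0.0648]
tool_rot: [0.001, 1.0, 0.031, 0.001]
contact_force: [-0.4, 0.5, -1.4]
gripper_width: 0.249
grasp_force: 58.8
```

>>> move_arm(increments=[0,0,20,0,0,0,0,20,0,0,0,0,12,0,0,0,0,0,0,0,0,0,0,0,0])

```text
time: 4.53
tool_pos: [0.427, -0.2137, 0.011]
tool_rot: [-0.001, 0.999, 0.033, -0.002]
contact_force: [0.2, -0.8, -0.0]
gripper_width: 0.245
grasp_force: 86.3
```

```bash
python3 - <<'E'
from h import *
delta((.4324,-.217,.016),4)
E
```

```text
t 4.53 pos [ 0.427  -0.2137  0.011 ] head 3.76 z [-0.004  0.003 -1.   ] F [ 0.2 -0.8 -0. ] w 0.245 gf 86.3
j [-0.62 -0.04  2.11 -0.    1.08  0.89]
spin -0.004
delta mm (after spin) [ 5.1  3.7 -5. ]
```

>>> move_arm(increments=[0,0,0,0,0.5,0,0,0,0,0.5,0,0,0,0,0.5,0,0,-10,0,0.5,0,0,-30,0,0.5,0,0,-30,0,0.5,0,0,-30,0,0.5])

```text
time: 5.12
tool_pos: [0.4285, -0.2146, 0.1152]
tool_rot: [0.0, 0.999, 0.033, 0.0]
contact_force: [1.2, 0.3, 0.7]
gripper_width: 0.501
grasp_force: 0.0
```

```bash
python3 - <<'E'
from h import *
delta((.568,-.0295,.10),3)
save("wrist","w4")
E
```

```text
t 5.12 pos [ 0.4285 -0.2146  0.1152] head 3.77 z [ 0. -0. -1.] F [1.2 0.3 0.7] w 0.501 gf 0.0
j [-0.62 -0.2   2.05 -0.    1.29  0.89]
spin 0.013
delta mm (after spin) [ 149.  -177.6   15.2]
```

View pics/w4.png

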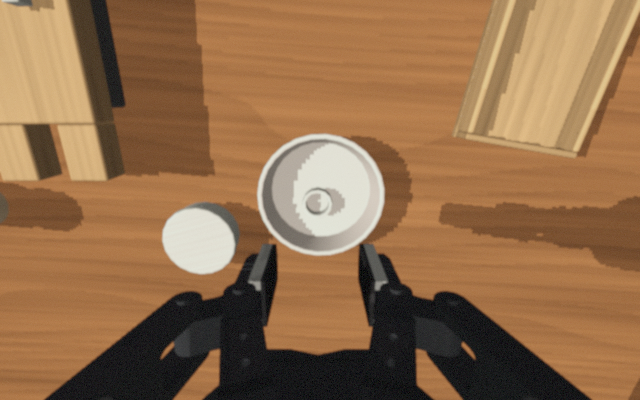

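The band lies in the dish at (318,201), free of the fingers. Next, the bar.

>>> move_arm(increments=[25,-29.5,0,0,0.5,25,-29.5,0,0,0.5,25,-29.5,0,0,0.5,25,-29.5,0,0,0.5,25,-29.5,0,0,0.5,25,-29.5,5,0,0.5,0,0,10,0,0.5,0,0,0,0,0.5])

```text
time: 5.83
tool_pos: [0.5666, -0.0265, 0.0974]
tool_rot: [-0.0, 0.999, 0.035, -0.001]
contact_force: [-1.9, -1.2, 0.1]
gripper_width: 0.501
grasp_force: 0.0
```

```bash
cat > barchk.py <<'E'
from h import *
import sys
delta((.568,-.029,.056),3.4)
im,c=save("wrist",sys.argv[1])
u,v=proj(c,(.568,-.029,.06)); print("pred",u,v)
g=im.min(axis=2); x0,y0=int(u)-60,max(0,int(v)-90); m=(g[y0:int(v)+90,x0:x0+120]>150).astype(np.uint8)
n,l,st,ce=cv2.connectedComponentsWithStats(m)
for i in range(1,n):
    if st[i,4]>80: print(st[i]+np.array([x0,y0,0,0,0]),ce[i]+[x0,y0],atz(c,*(ce[i]+[x0,y0]),.06))
E
python3 barchk.py w5
```

```text
t 5.83 pos [ 0.5666 -0.0265  0.0974] head 3.97 z [-0.002  0.    -1.   ] F [-1.9 -1.2  0.1] w 0.501 gf 0.0
j [-0.18  0.04  1.86 -0.    1.24  1.32]
spin 0.01
delta mm (after spin) [ 1.2  2.5 41.4]
pred 320.7757417915033 227.88125217687616
[312 200  16  52 818] [319.59046455 225.19315403] [ 0.56983875 -0.02809227  0.06      ]
```

>>> move_arm(increments=[3,1.5,15,0,0.5,0,0,15,0,0.5,0,0,11,0,0.5,0,0,0,0,0.3,0,0,0,0,0.1,0,0,0,0,0,0,0,0,0,0,0,0,0,0,0])

```text
time: 6.55
tool_pos: [0.5705, -0.0299, 0.0584]
tool_rot: [0.0, 0.999, 0.033, 0.001]
contact_force: [0.1, -0.2, 0.3]
gripper_width: 0.08
grasp_force: 58.7
```

>>> move_arm(increments=[0,0,0,0,0,0,0,-10,0,0,0,0,-25,0,0,0,0,-30,0,0,0,0,0,0,0])

```text
time: 6.97
tool_pos: [0.574, -0.0302, 0.1301]
tool_rot: [0.001, 0.999, 0.033, 0.006]
contact_force: [1.3, -0.4, 1.3]
gripper_width: 0.07
grasp_force: 58.7
```

```bash
python3 - <<'E'
from h import *
delta((.542,-.378,.10),0)
im,c=save("wrist","w6")
t,c2=save("top","t6")
# tray centroid check from top: pale pixels near
print(atz(c2,476,205,.01))
# is the bar gone from the pin (top view)?
u,v=proj(c2,(.5698,-.028,.06)); print(t[int(v),int(u)], u,v)
x,y=proj(c,np.array(manip.state()["tool_pos"])+[0,0,.005]); print(x,y); p=im[int(y)-14:int(y)+14:4,int(x)-16:int(x)+17:4].min(axis=2);print(p)
E
```

```text
t 6.97 pos [ 0.574  -0.0302  0.1301] head 3.78 z [ 0.012 -0.002 -1.   ] F [ 1.3 -0.4  1.3] w 0.07 gf 58.7
j [-0.18  0.01  1.83  0.    1.29  1.32]
spin 0.066
delta mm (after spin) [-32.  347.8  30.1]
[ 0.5423023  -0.38054394  0.01      ]
[ 41  50 104] 333.22740153166575 194.77580242420234
315.5608179848335 262.25348935125663
[[ 92  95  86 111 173 171 154  64  92]
 [ 92  94  81 109 172 172 152  56  90]
 [ 91  94  76 112 171 170 153  44  92]
 [ 91  95  64 113 172 171 151  33  85]
 [ 92  89  52 109 173 172 153  34  83]
 [ 91  95  51 111 170 171 152  27  84]
 [ 94  95  47 114 171 173 145  23  83]]
```

>>> move_arm(increments=[-5.5,34.5,0,0,0,-5.5,34.5,0,0,0,-5.5,34.5,0,0,0,-5.5,34.5,0,0,0,-5.5,34.5,0,0,0,-5.5,34.5,0,0,0,-5.5,34.5,0,0,0,-5.5,34.5,0,0,0])

```text
time: 7.73
tool_pos: [0.5428, -0.3089, 0.1208]
tool_rot: [-0.001, 0.999, 0.033, -0.001]
contact_force: [1.5, -0.3, -0.8]
gripper_width: 0.072
grasp_force: 58.8
```

>>> move_arm(increments=[-5.5,34.5,0,0,0,-5.5,34.5,0,0,0,0,0,30,0,0,0,0,30,0,0,0,0,25,0,0,0,0,15,0,0,0,0,10,0,0,0,0,0,0,0])

```text
time: 8.4
tool_pos: [0.5371, -0.3765, 0.0126]
tool_rot: [-0.001, 0.999, 0.033, -0.001]
contact_force: [0.5, 0.0, 2.0]
gripper_width: 0.073
grasp_force: 71.0
```

```bash
python3 - <<'E'
from h import *
delta((.542,-.379,.016),0)
E
```

```text
t 8.4 pos [ 0.5371 -0.3765  0.0126] head 3.79 z [-0.003  0.003 -1.   ] F [0.5 0.  2. ] w 0.073 gf 71.0
j [-0.72  0.34  1.67  0.    1.13  0.78]
spin 0.066
delta mm (after spin) [ 4.9  2.5 -3.4]
```

>>> move_arm(increments=[0,0,0,0,0.35,0,0,0,0,0.35,0,0,0,0,0.35,0,0,-15,0,0.35,0,0,-30,0,0.35,0,0,-35,0,0.35,0,0,-35,-0.12,0.35,0,0,-35,-0.12,0.35])

```text
time: 9.07
tool_pos: [0.5375, -0.3774, 0.1651]
tool_rot: [0.0, 0.988, 0.155, 0.0]
contact_force: [0.6, -0.2, 0.6]
gripper_width: 0.35
grasp_force: 0.0
```

>>> move_arm(increments=[0,0,-35,-0.12,0.5,0,0,-35,-0.12,0.5,0,0,-10,-0.12,0.5,0,0,0,-0.12,0.5,0,0,0,-0.12,0.5,0,0,0,-0.12,0.5,0,0,0,-0.12,0.5,0,0,0,-0.12,0.5])

```text
time: 9.73
tool_pos: [0.5376, -0.3774, 0.2437]
tool_rot: [0.001, 0.805, 0.594, 0.0]
contact_force: [-0.1, -0.1, -0.3]
gripper_width: 0.502
grasp_force: 0.0
```

>>> move_arm(increments=[0,0,0,-0.12,0.5,0,0,0,-0.12,0.5,0,0,0,-0.12,0.5,0,0,0,-0.12,0.5,0,0,0,-0.12,0.5,0,0,0,-0.12,0.5,0,0,0,-0.12,0.5,0,0,0,-0.12,0.5])

```text
time: 10.4
tool_pos: [0.5376, -0.3774, 0.2437]
tool_rot: [0.001, 0.439, 0.898, -0.0]
contact_force: [-0.5, -0.1, -0.7]
gripper_width: 0.502
grasp_force: 0.0
```

>>> move_arm(increments=[0,0,0,-0.12,0.5,0,0,0,-0.12,0.5,0,0,0,-0.12,0.5,0,0,0,-0.12,0.5,0,0,0,-0.12,0.5,0,0,0,-0.12,0.5,0,0,0,-0.12,0.5,0,0,0,-0.12,0.5])

```text
time: 11.07
tool_pos: [0.5376, -0.3774, 0.2437]
tool_rot: [0.0, -0.025, 1.0, -0.0]
contact_force: [-0.1, 0.1, 0.0]
gripper_width: 0.501
grasp_force: 0.0
```

```bash
python3 - <<'E'
from h import *
delta((.563,.3355,.25),188.7)
t,c=save("top","t7")
g=t.min(axis=2)
for n,p in (("tray",(.542,-.379,.01)),("band",(.43,-.215,.01))):
    u,v=map(int,proj(c,p)); print(n,u,v); print(g[v-28:v+29:4,u-24:u+25:4])
E
```

```text
t 11.07 pos [ 0.5376 -0.3774  0.2437] head -177.12 z [ 0.001 -0.001 -1.   ] F [-0.1  0.1  0. ] w 0.501 gf 0.0
j [-0.73  0.12  1.52 -0.    1.5  -2.35]
spin -0.102
delta mm (after spin) [-132.9  700.9   -6.3]
tray 475 205
[[ 57  57  56  60  59  60  58  59  58  60  59  59  59]
 [ 50  63  93 104  95  95 112  81  67  71  60  52  54]
 [ 57  64 112  72  85 105 106 104 101  97  74  65  34]
 [ 62  69 108  71  90 105 101 105 107 107  81  64  45]
 [ 60  70 114  70 105 108 103 105 106 105  77  26  52]
 [ 61  74  87  72 106 109 105 106 108 106  79  52 116]
 [ 63  79  80  69  92 116 223  76 107 105  83  30  69]
 [ 64  79  72  70 111 112 225  64 110 107  91  28  37]
 [ 62  76  81  68 105 112 225  67 112 108  97  38  40]
 [ 56  81  73  66 107 115 221  92 111 108  97  34  37]
 [ 59  90  68  65 110 111 109 108 109 109  93  32  39]
 [ 62 101  67  69 110 115 111 108 108 107 108  35  35]
 [ 61  92  65  69 112 116 111 110 109 104 121  39  26]
 [ 55  54  59  62  62  79 106  90  90 111  87  30  29]
 [ 58  58  59  58  62  60  60  60  60  59  54  33  32]]
band 410 251
[[ 63  66  64  63  65  63  63  63  64  63  64  67  63]
 [ 58  61  62  62  61  61  59  55  60  59  61  59  59]
 [ 58  58  61  60  88 195 199 201 146  42  45  61  62]
 [ 54  53  52 168 123 151 189 223 173 179 103  37  44]
 [ 65  60 154 134 152 215 223 222 223 216 181  72  38]
 [ 57  56 137 153 176 222 223 222 222 221 206 212  34]
 [ 62 112 141 152 221 223 222 223 221 221 224 189  35]
 [ 60 149 145 151 223 194 168 162 219 223 224 183  68]
 [ 58  96 136 151 225 175 177 183 150 223 224 177  45]
 [ 59  63 131 152 173 217 189 184 211 222 193 199  38]
 [ 41  57 147 114 154 218 222 224 223 216 155 120  38]
 [ 44  35  57 163  84 139 218 217 163 141 157  34  38]
 [ 38  32  51  50  89 196 165 169 199  68  42  45  59]
 [ 41  38  61  58  57  54  52  53  55  53  52  55  57]
 [ 37  45  53  57  59  58  58  58  58  58  57  57  54]]
```

Bar is in the tray and band in the dish (numbers confirm). Travelling to the mandrel, with two wrist views from different places.

>>> move_arm(increments=[-3,37,-3,0,0.6,-3,37,-3,0,0.6,-3,37,-3,0,0.6,-3,37,-3,0,0.6,-3,37,-3,0,0.6,-3,37,-3,0,0.6,-3,37,-3,0,0.6,-3,37,-3,0,0.6])

```text
time: 11.78
tool_pos: [0.5482, -0.0789, 0.2677]
tool_rot: [0.001, -0.021, 1.0, -0.0]
contact_force: [0.3, -0.2, -0.5]
gripper_width: 0.601
grasp_force: 0.0
```

>>> move_arm(increments=[-3,37,0,-0.05,0.6,-3,37,0,-0.05,0.6,-3,37,0,0,0.6,-3,37,0,0,0.6,-3,37,0,0,0.6,-3,37,0,0,0.6,-3,37,0,0,0.6,0,0,0,0,0.6])

```text
time: 12.45
tool_pos: [0.5365, 0.1841, 0.2674]
tool_rot: [0.0, -0.074, 0.997, 0.001]
contact_force: [0.9, -1.2, 0.2]
gripper_width: 0.6
grasp_force: 0.0
```

```bash
python3 - <<'E'
from h import *
save("wrist","w8")
delta((.563,.3355,.25),188.7)
E
```

```text
t 12.5 pos [0.537  0.1816 0.2673] head -171.57 z [ 0.001  0.001 -1.   ] F [ 0.1  0.4 -0.5] w 0.602 gf 0.0
j [ 0.19 -0.11  1.71  0.    1.54 -1.52]
spin -0.005
delta mm (after spin) [-49.  148.2  17.3]
```

>>> move_arm(increments=[-10,30,0,0,0.6,-10,30,0,0,0.6,-10,25,0,0,0.6,0,20,0,0,0.6,0,0,0,0,0.6])

```text
time: 12.92
tool_pos: [0.5521, 0.2889, 0.2667]
tool_rot: [0.0, -0.072, 0.997, 0.001]
contact_force: [-0.5, -0.4, 0.5]
gripper_width: 0.603
grasp_force: 0.0
```

```bash
python3 - <<'E'
from h import *
save("wrist","w9")
delta((.563,.3355,.25),188.7)
P=dict(ferrule=(.589,.3395,.1235),end=(.655,.350,.184),emerge=(.5205,.3338,.06))
for n in("w8","w9"):
    for k in P: print(n,k,np.round(proj(cam(n),P[k]),1))
a=[cv2.imread(f"pics/{n}.png") for n in("w8","w9")]
def grid(im):
    for i in range(0,640,100): cv2.putText(im,str(i),(i,10),0,.35,(0,255,255),1); cv2.line(im,(i,0),(i,6),(0,255,255),1)
    for i in range(0,400,100): cv2.putText(im,str(i),(2,i+4),0,.35,(0,255,255),1)
    return im
a=[grid(x) for x in a]
cv2.imwrite("pics/m9.png",np.vstack([cv2.resize(x[0:330],(600,309)) for x in a])[:600])
E
```

```text
t 12.97 pos [0.5523 0.2872 0.2667] head -171.74 z [ 0. -0. -1.] F [-0.1 -0.5  0.1] w 0.602 gf 0.0
j [ 0.36  0.03  1.58 -0.    1.53 -1.35]
spin -0.008
delta mm (after spin) [-17.9  46.1  16.7]
w8 ferrule [453.6 252.7]
w8 end [472.2 346.5]
w8 emerge [442.3 176.4]
w9 ferrule [360.9 226.5]
w9 end [367.8 320.4]
w9 emerge [359.5 150.8]
```

View pics/m9.png

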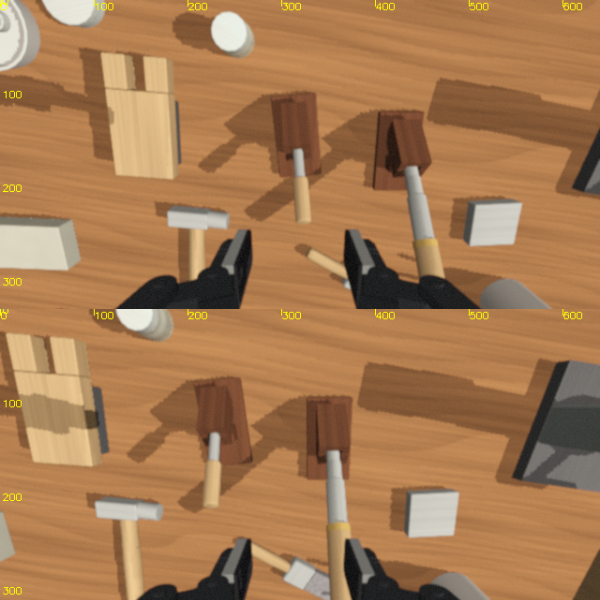

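Wrist views: ferrule at (454,257) and (362,229), emergence from the bore at (438,180) and (355,152). The thin mandrel stands well clear to the left.

```bash
python3 - <<'E'
from h import *
t,s,a,b=cam("top0"),cam("scene0"),cam("w8"),cam("w9")
F=[(t,171.5,187.5),(s,409.3,131.8),(a,454.4,257),(b,361.6,229.3)]
M=[(t,183.7,219),(s,384.5,143),(a,438.4,180),(b,355.2,152.5)]
for o in(F,M):
    for k in(o,o[2:],o[:2]): print(np.round(tri(*k)[0],4),tri(*k)[1])
x,y=tri(*F)[0],tri(*M)[0]; d=x-y; L=np.linalg.norm(d); print(L,np.degrees(np.arctan2(d[1],d[0])),np.degrees(np.arcsin(d[2]/L)), x-d/L*.035)
E
```

```text
[0.5909 0.3395 0.123 ] [3.8 1.9 3.3 1.8]
[0.5917 0.3402 0.1262] [0.8 0.8]
[0.589  0.3395 0.1198] [1.4 1.4]
[0.523  0.3304 0.0594] [4.5 1.8 2.6 1.2]
[0.5235 0.3282 0.065 ] [1.1 1.1]
[0.5205 0.3338 0.0555] [2.4 2.4]
0.09349842246179038 7.628229379456897 42.89622607256741 [0.56545184 0.33610149 0.09918879]
```

>>> move_arm(increments=[-6,15.5,0,0,0.6,-6,15.5,0,0,0.6,-6.5,15.5,0,0,0.6,0,0,30,0,0.6,0,0,35,0,0.6,0,0,35,0,0.6,0,0,30,0,0.6,0,0,15,0,0.6])

```text
time: 13.63
tool_pos: [0.562, 0.3326, 0.1166]
tool_rot: [-0.003, -0.071, 0.997, -0.002]
contact_force: [-0.2, 0.2, -1.2]
gripper_width: 0.6
grasp_force: 0.0
```

```bash
python3 - <<'E'
from h import *
delta((.564,.336,.089),188)
im,c=save("wrist","w10")
for p in((.589,.3395,.123),(.565,.336,.0992),(.54,.333,.076)): print(np.round(proj(c,p),1))
# axis columns: steel is grey (low saturation, bright) 
hsv=cv2.cvtColor(im,cv2.COLOR_BGR2HSV)
for v in range(120,300,20):
    m=np.where((hsv[v,240:400,1]<60)&(hsv[v,240:400,2]>90))[0]+240
    print(v,len(m),m.min() if len(m) else 0,m.max() if len(m) else 0, np.median(m) if len(m) else 0)
E
```

```text
t 13.63 pos [0.562  0.3326 0.1166] head -171.9 z [-0.006 -0.003 -1.   ] F [-0.2  0.2 -1.2] w 0.6 gf 0.0
j [ 0.42  0.21  1.63 -0.    1.3  -1.29]
spin 0.002
delta mm (after spin) [-2.4  3.1 27.6]
[323.9 307.8]
[323.2 247.4]
[323.7 195.5]
120 0 0 0 0
140 0 0 0 0
160 0 0 0 0
180 25 309 333 321.0
200 28 308 335 321.5
220 31 307 337 322.0
240 35 305 339 322.0
260 57 247 388 323.0
280 60 240 397 323.5
```

The axis runs at column 322 against a predicted 323, so the measurement holds. Closing.

>>> move_arm(increments=[-2.5,2.5,14,0,0.6,0,0,13,0,0.6,0,0,0,0,0.3,0,0,0,0,0.1,0,0,0,0,0,0,0,0,0,0,0,0,0,0,0,0,0,0,0,0])

```text
time: 14.35
tool_pos: [0.5668, 0.3384, 0.0956]
tool_rot: [0.001, -0.072, 0.997, -0.0]
contact_force: [0.2, -1.9, 2.6]
gripper_width: 0.228
grasp_force: 58.5
```

```bash
python3 - <<'E'
from h import *
delta((.564,.336,.089),188)
print(manip.state()["ft_torque"])
E
```

```text
t 14.35 pos [0.5668 0.3384 0.0956] head -171.71 z [ 0.002 -0.    -1.   ] F [ 0.2 -1.9  2.6] w 0.228 gf 58.5
j [ 0.43  0.25  1.63 -0.    1.26 -1.29]
spin 0.005
delta mm (after spin) [ 3.1 -2.   6.6]
[-0.58570666 -0.03738864  0.21008056]
```

Grip is on the mandrel but close to the tips; regrasping 6 mm deeper.

>>> move_arm(increments=[0,0,0,0,0.5,0,0,0,0,0.5,2,-1.5,6,0,0.5,0,0,0,0,0.5,0,0,0,0,0.1,0,0,0,0,0,0,0,0,0,0,0,0,0,0,0])

```text
time: 15.02
tool_pos: [0.5639, 0.3366, 0.0881]
tool_rot: [-0.0, -0.072, 0.997, -0.0]
contact_force: [-1.8, -1.6, -0.9]
gripper_width: 0.239
grasp_force: 58.5
```

>>> move_arm(increments=[0,0,0,0,0,0,0,0,0,0])

```text
time: 15.18
tool_pos: [0.5639, 0.3366, 0.088]
tool_rot: [-0.0, -0.072, 0.997, -0.0]
contact_force: [-0.5, 0.1, -1.8]
gripper_width: 0.236
grasp_force: 58.5
```

```bash
python3 - <<'E'
from h import *
delta((.564,.336,.089),188)
print(manip.state()["ft_torque"])
E
```

```text
t 15.18 pos [0.5639 0.3366 0.088 ] head -171.74 z [-0.001 -0.    -1.   ] F [-0.5  0.1 -1.8] w 0.236 gf 58.5
j [ 0.42  0.25  1.65  0.    1.25 -1.29]
spin 0.004
delta mm (after spin) [-0.  -0.7 -1. ]
[-0.04601201  0.28890051 -0.04184391]
```

>>> move_arm(increments=[-5,0,-4.8,0,0,-7,0,-6.7,0,0,-7,0,-6.7,0,0,-7,0,-6.7,0,0,-7,0,-6.7,0,0,-7,0,-6.7,0,0,-7,0,-6.7,0,0,-7,0,-6.7,0,0])

```text
time: 15.85
tool_pos: [0.6187, 0.3446, 0.141]
tool_rot: [0.0, -0.072, 0.997, 0.0]
contact_force: [0.6, -0.0, -3.6]
gripper_width: 0.235
grasp_force: 58.7
```

>>> move_arm(increments=[-7,0,-10,0,0,-5,0,-20,0,0,0,0,-25,0,0,0,0,-25,0,0,0,0,-25,0,0,0,0,-10,0,0,0,0,0,0,0])

```text
time: 16.43
tool_pos: [0.6315, 0.3469, 0.2603]
tool_rot: [0.004, -0.072, 0.997, 0.001]
contact_force: [0.3, -1.1, -3.6]
gripper_width: 0.233
grasp_force: 58.9
```

```bash
python3 - <<'E'
from h import *
delta((.515,-.12,.20),94)
print(manip.state()["ft_torque"])
im,c=save("scene","s11"); save("top","t11")
t=cam("top0")
# pin pose at z=.05 from top view
C=[atz(t,*p,.05) for p in((312.4,189),(343,187),(348.8,248.6))]
print(np.round(C,4)); print("pin centre",(C[0]+C[2])/2, "heading",np.degrees(np.arctan2(*(C[1]-C[2])[1::-1])))
print(np.round(proj(c,manip.state()["tool_pos"]),0))
E
```

```text
t 16.43 pos [0.6315 0.3469 0.2603] head -171.74 z [ 0.007  0.003 -1.   ] F [ 0.3 -1.1 -3.6] w 0.233 gf 58.9
j [ 0.4   0.25  1.34 -0.    1.54 -1.32]
spin 1.645
delta mm (after spin) [-457.7 -148.8   60.3]
[-0.00608752 -0.02501285  0.02804813]
[[ 0.5857  0.022   0.05  ]
 [ 0.5891 -0.0518  0.05  ]
 [ 0.4413 -0.0627  0.05  ]]
pin centre [ 0.51350604 -0.02033155  0.05      ] heading 4.186298391746631
[434.  90.]
```

Drawn out cleanly; the wrist carries 3.6 N, which is the mandrel's weight. Now turning crosswise and carrying it to the free -y side of the pin.

>>> move_arm(increments=[0,0,0,0.12,0,0,0,0,0.12,0,0,0,0,0.12,0,0,0,0,0.12,0,0,0,0,0.12,0,0,0,0,0.12,0,0,0,0,0.12,0,0,0,0,0.12,0])

```text
time: 17.2
tool_pos: [0.6283, 0.3457, 0.251]
tool_rot: [-0.002, 0.399, 0.917, -0.002]
contact_force: [-0.0, -0.4, -4.0]
gripper_width: 0.233
grasp_force: 59.0
```

>>> move_arm(increments=[0,0,0,0.12,0,0,0,0,0.12,0,0,0,0,0.12,0,0,0,0,0.12,0,0,0,0,0.12,0,0,0,0,0.09,0,-30,-10,0,0,0,-38,-12.5,0,0,0])

```text
time: 17.87
tool_pos: [0.61, 0.2777, 0.2506]
tool_rot: [-0.002, 0.683, 0.731, -0.002]
contact_force: [0.5, -1.2, -4.1]
gripper_width: 0.235
grasp_force: 59.3
```

>>> move_arm(increments=[-38,-12.5,0,0,0,-38,-12.5,0,0,0,-38,-12.5,0,0,0,-38,-12.5,0,0,0,-38,-12.5,0,0,0,-38,-12.5,0,0,0,-38,-12.5,0,0,0,-38,-12.5,0,0,0])

```text
time: 18.53
tool_pos: [0.5294, -0.0344, 0.2519]
tool_rot: [-0.002, 0.684, 0.73, -0.001]
contact_force: [0.8, 0.2, -4.1]
gripper_width: 0.236
grasp_force: 59.3
```

>>> move_arm(increments=[-38,-12.5,0,0,0,-30,-10,0,0,0,-15,-5,0,0,0,0,0,0,0,0,0,0,0,0,0,0,0,0,0,0])

```text
time: 19.03
tool_pos: [0.5088, -0.1169, 0.2532]
tool_rot: [-0.002, 0.684, 0.73, -0.0]
contact_force: [0.6, -0.1, -4.5]
gripper_width: 0.233
grasp_force: 59.3
```

```bash
cat > pitch.py <<'E'
# fit mandrel axis in the scene and wrist views: grey steel ahead of the fingers
from h import *
import sys
n=sys.argv[1]
delta((.5135,-.12,.13),93.7)
s=manip.state(); p=np.array(s["tool_pos"]); _,m=head(s); x,z=m[:,0],m[:,2]
g=p-z*.012   # axis point near the pads
w,cw=save("wrist",n+"w"); sc,cs=save("scene",n+"s")
for th in(0,20,40):
    d=x*np.cos(np.radians(th))+np.array([0,0,-1])*np.sin(np.radians(th))
    print(th,"tip wrist",np.round(proj(cw,g+.115*d)),"scene",np.round(proj(cs,g+.115*d)),"end scene",np.round(proj(cs,g-.125*d)), "tip z",(g+.115*d)[2])
E
python3 pitch.py p1
python3 - <<'E'
import cv2,numpy as np
a=cv2.imread("pics/p1s.png"); b=cv2.imread("pics/p1w.png")
a=cv2.resize(a[120:290,170:370],(800,680))[:380] if 0 else cv2.resize(a[60:290,130:400],(540,460)); b=cv2.resize(b[100:400,180:480],(260,260))
o=np.zeros((460,800,3),np.uint8); o[:,:540]=a; o[:260,540:]=b; cv2.imwrite("pics/p1m.png",o)
E
```

```text
t 19.03 pos [ 0.5088 -0.1169  0.2532] head 93.74 z [-0.003  0.002 -1.   ] F [ 0.6 -0.1 -4.5] w 0.233 gf 59.3
j [-0.37 -0.21  1.82  0.    1.53 -0.43]
spin 0.001
delta mm (after spin) [ -3.4   4.5 123.2]
0 tip wrist [316.   0.] scene [300. 120.] end scene [210. 177.] tip z 0.2653728372991656
20 tip wrist [317.  41.] scene [299. 138.] end scene [209. 154.] tip z 0.226027972167606
40 tip wrist [317.  87.] scene [293. 156.] end scene [215. 128.] tip z 0.19140358114106362
```

```bash
cat > tip.py <<'E'
from h import *
import sys
def fit(n):
    """lowest image row of the steel (tip) ahead of the fingers in wrist view -> pitch"""
    s=manip.state(); p=np.array(s["tool_pos"]); _,m=head(s); x,z=m[:,0],m[:,2]; g=p-z*float(sys.argv[2]) if len(sys.argv)>2 else p-z*.012
    w,c=save("wrist",n); h=cv2.cvtColor(w,cv2.COLOR_BGR2HSV)
    mk=((h[...,1]<75)&(h[...,2]>60)).astype(np.uint8); mk[:, :270]=0; mk[:,365:]=0
    rows=[(v,np.where(mk[v])[0]) for v in range(0,260,12)]
    print([(v,len(a),int(a.min()),int(a.max())) for v,a in rows if len(a)>3])
    for th in range(-10,50,5):
        d=x*np.cos(np.radians(th))+np.array([0,0,-1])*np.sin(np.radians(th))
        k=[g+r*d for r in(.115,.045,.020)]
        print(th,[np.round(proj(c,q)).tolist() for q in k],"tip z",round(k[0][2],4))
fit(sys.argv[1])
E
python3 tip.py p2
```

```text
[(96, 22, 305, 326), (108, 24, 304, 327), (120, 25, 304, 328), (132, 26, 303, 328), (144, 27, 303, 329), (156, 27, 303, 329), (168, 27, 303, 329), (180, 27, 303, 329), (192, 28, 303, 330), (204, 38, 270, 332), (216, 51, 270, 332), (228, 57, 270, 333), (240, 67, 270, 337), (252, 78, 270, 353)]
-10 [[316.0, -14.0], [316.0, 186.0], [317.0, 235.0]] tip z 0.2861
-5 [[316.0, -8.0], [317.0, 183.0], [317.0, 233.0]] tip z 0.2761
0 [[316.0, 0.0], [317.0, 180.0], [317.0, 231.0]] tip z 0.2661
5 [[316.0, 10.0], [317.0, 178.0], [317.0, 230.0]] tip z 0.2561
10 [[317.0, 20.0], [317.0, 178.0], [317.0, 229.0]] tip z 0.2461
15 [[317.0, 30.0], [317.0, 177.0], [317.0, 228.0]] tip z 0.2363
20 [[317.0, 41.0], [317.0, 178.0], [317.0, 228.0]] tip z 0.2267
25 [[317.0, 53.0], [317.0, 179.0], [317.0, 228.0]] tip z 0.2175
30 [[317.0, 64.0], [317.0, 181.0], [317.0, 228.0]] tip z 0.2086
35 [[317.0, 75.0], [317.0, 183.0], [317.0, 229.0]] tip z 0.2001
40 [[317.0, 87.0], [317.0, 186.0], [317.0, 229.0]] tip z 0.1921
45 [[317.0, 98.0], [317.0, 189.0], [317.0, 231.0]] tip z 0.1847
```

Pitch is still about 42° (tip's upper edge at row ~90). Plan: press the tip on the fixed pin's top, with the gripper beside the pin, so the mandrel pivots between the pads until level.

>>> move_arm(increments=[4,2,30,0,0,4,2,30,0,0,4,1,30,0,0,0,0,20,0,0,0,0,8,0,0,0,0,0,0,0,0,0,0,0,0])

```text
time: 19.77
tool_pos: [0.5142, -0.105, 0.1378]
tool_rot: [0.0, 0.683, 0.73, 0.0]
contact_force: [0.8, -0.6, -3.8]
gripper_width: 0.233
grasp_force: 59.4
```

>>> move_arm(increments=[0,0,5,0,0,0,0,5,0,0,0,0,0,0,0])

```text
time: 20.02
tool_pos: [0.5138, -0.1054, 0.1273]
tool_rot: [0.0, 0.684, 0.73, 0.0]
contact_force: [-0.1, -0.2, -4.9]
gripper_width: 0.232
grasp_force: 59.4
```

```bash
python3 tip.py p3 | head -1; python3 -c "
from h import *
delta((.5135,-.105,.121),93.7); print(manip.state()['ft_torque'])"
```

```text
[(96, 22, 305, 326), (108, 24, 304, 327), (120, 25, 304, 328), (132, 26, 303, 328), (144, 26, 303, 328), (156, 27, 303, 329), (168, 27, 303, 329), (180, 28, 303, 330), (192, 30, 302, 331), (204, 32, 301, 332), (216, 32, 301, 332), (228, 33, 301, 333), (240, 41, 297, 337), (252, 67, 282, 353)]
t 20.07 pos [ 0.5137 -0.1054  0.1273] head 93.72 z [ 0. -0. -1.] F [ 0.8 -0.2 -4.2] w 0.228 gf 59.4
j [-0.34 -0.1   1.94  0.    1.3  -0.41]
spin 0.0
delta mm (after spin) [ 0.4 -0.2  6.3]
[-0.02195511 -0.05412943 -0.00654655]
```

Not touching yet (-4 N is the weight). Creeping down to contact.

>>> move_arm(increments=[0,0,3,0,0,0,0,3,0,0,0,0,3,0,0,-1,0,3,0,0,0,0,0,0,0])

```text
time: 20.48
tool_pos: [0.5144, -0.1073, 0.1163]
tool_rot: [0.001, 0.684, 0.73, -0.0]
contact_force: [-1.7, -3.5, 4.1]
gripper_width: 0.236
grasp_force: 60.2
```

>>> move_arm(increments=[-3,0,4.5,0,0,-3.5,0,5,0,0,0,0,0,0,0])

```text
time: 20.73
tool_pos: [0.5153, -0.1134, 0.1059]
tool_rot: [0.001, 0.684, 0.729, 0.001]
contact_force: [1.5, -1.1, 1.8]
gripper_width: 0.232
grasp_force: 59.8
```

```bash
python3 tip.py p4 | head -1; python3 -c "
from h import *
delta((.5135,-.135,.046),93.7); print(manip.state()['ft_torque'])"
```

```text
[(72, 23, 307, 329), (84, 27, 305, 331), (96, 27, 305, 331), (108, 27, 305, 331), (120, 28, 304, 331), (132, 28, 304, 331), (144, 28, 304, 331), (156, 29, 304, 332), (168, 29, 304, 332), (180, 30, 303, 332), (192, 33, 302, 334), (204, 34, 301, 334), (216, 34, 301, 334), (228, 34, 301, 334), (240, 42, 297, 338), (252, 68, 282, 353)]
t 20.78 pos [ 0.5153 -0.113   0.1061] head 93.63 z [ 0.003  0.001 -1.   ] F [ 3.1 -1.3  1.4] w 0.237 gf 59.7
j [-0.36 -0.07  1.95  0.    1.26 -0.42]
spin -0.001
delta mm (after spin) [-21.9  -3.2  60.1]
[ 0.32558173 -0.56510898 -0.24148404]
```

The mandrel pivots easily (about 6 N net) and is now at about 32°. Continuing the arc.

>>> move_arm(increments=[-5.5,0,10,0,0,-5,0,10,0,0,-4,0,10,0,0,-3,0,10,0,0,-2,0,9,0,0,0,0,0,0,0])

```text
time: 21.28
tool_pos: [0.5129, -0.1314, 0.0526]
tool_rot: [-0.003, 0.684, 0.729, -0.001]
contact_force: [-0.4, 0.1, -1.1]
gripper_width: 0.232
grasp_force: 58.9
```

```bash
python3 tip.py p5; python3 -c "
from h import *
delta((.5135,-.135,.046),93.7); print(manip.state()['ft_torque'])"
```

```text
[(0, 36, 302, 337), (12, 38, 301, 338), (24, 38, 301, 338), (36, 38, 301, 338), (48, 37, 301, 337), (60, 37, 301, 337), (72, 37, 301, 337), (84, 37, 301, 337), (96, 36, 301, 336), (108, 36, 301, 336), (120, 36, 301, 336), (132, 36, 301, 336), (144, 36, 301, 336), (156, 35, 301, 335), (168, 35, 301, 335), (180, 39, 299, 337), (192, 39, 299, 337), (204, 37, 300, 336), (216, 38, 299, 336), (228, 45, 296, 340), (240, 44, 296, 339), (252, 70, 282, 353)]
-10 [[316.0, -14.0], [316.0, 186.0], [317.0, 235.0]] tip z 0.085
-5 [[316.0, -8.0], [316.0, 183.0], [317.0, 233.0]] tip z 0.075
0 [[316.0, 0.0], [317.0, 180.0], [317.0, 231.0]] tip z 0.065
5 [[317.0, 10.0], [317.0, 178.0], [317.0, 230.0]] tip z 0.055
10 [[317.0, 20.0], [317.0, 178.0], [317.0, 229.0]] tip z 0.045
15 [[317.0, 31.0], [317.0, 177.0], [317.0, 228.0]] tip z 0.0352
20 [[317.0, 42.0], [317.0, 178.0], [317.0, 228.0]] tip z 0.0257
25 [[317.0, 53.0], [317.0, 179.0], [317.0, 228.0]] tip z 0.0164
30 [[317.0, 64.0], [317.0, 181.0], [317.0, 228.0]] tip z 0.0075
35 [[317.0, 76.0], [317.0, 183.0], [317.0, 229.0]] tip z -0.001
40 [[317.0, 87.0], [317.0, 186.0], [317.0, 229.0]] tip z -0.009
45 [[317.0, 98.0], [317.0, 189.0], [317.0, 231.0]] tip z -0.0164
t 21.33 pos [ 0.5133 -0.1313  0.0537] head 93.71 z [-0.005  0.003 -1.   ] F [-1.1  1.3 -2. ] w 0.235 gf 58.8
j [-0.39  0.01  1.97  0.    1.17 -0.46]
spin 0.0
delta mm (after spin) [-3.7 -0.1  7.7]
[0.36297397 0.15392608 0.06222309]
```

```bash
cat > lev.py <<'E'
from h import *
import sys
from scipy.optimize import least_squares
def edges(im,v,lo=280,hi=355):
    h=cv2.cvtColor(im,cv2.COLOR_BGR2HSV); m=np.where((h[v,lo:hi,1]<75)&(h[v,lo:hi,2]>60))[0]+lo; return m.min(),m.max()+1
n=sys.argv[1]; s=manip.state(); p=np.array(s["tool_pos"]); _,m=head(s); x,z=m[:,0],m[:,2]
im,c=save("wrist",n); Rm=np.array(c["rot"]); e=np.array(c["eye"])
V=list(range(4,172,6)); W=np.array([np.diff(edges(im,v))[0] for v in V])
def width(q,v):
    off,th=q; g=p-z*off; d=x*np.cos(th)-np.array([0,0,1])*np.sin(th)
    # axis point imaged on row v
    k=Rm.T@(g-e); dd=Rm.T@d; a=(v-c["cy"])/c["f"]; t=(a*k[2]-k[1])/(dd[1]-a*dd[2]); P=k+t*dd
    nn=np.linalg.norm(np.cross(P,dd))/1  # distance of axis from the eye
    return c["f"]*.016/np.sqrt(1)/P[2]
r=least_squares(lambda q:[width(q,v)-w for v,w in zip(V,W)],[.012,0.05],loss="soft_l1"); print("offset mm",r.x[0]*1000,"pitch deg (tip down +)",np.degrees(r.x[1]),"rms",np.std(r.fun))
for o in(.008,.012,.016):
    r=least_squares(lambda q:[width((o,q[0]),v)-w for v,w in zip(V,W)],[0.05],loss="soft_l1"); print("off",o,"pitch",np.degrees(r.x[0]),np.std(r.fun))
E
python3 lev.py p6
```

```text
offset mm 13.251477741620299 pitch deg (tip down +) 6.8783839881880375 rms 0.3309521189811083
off 0.008 pitch 3.604128702053918 0.445304812381977
off 0.012 pitch 6.100191700410641 0.338370110330403
off 0.016 pitch 8.576002652222737 0.36727101807723717
```

About 5-6° left; lowering the last 9 mm.

>>> move_arm(increments=[-0.5,0,4,0,0,0,0,4,0,0,0,0,1,0,0,0,0,0,0,0,0,0,0,0,0])

```text
time: 21.8
tool_pos: [0.5153, -0.1328, 0.0475]
tool_rot: [-0.0, 0.684, 0.73, -0.0]
contact_force: [-1.0, -0.2, -2.0]
gripper_width: 0.23
grasp_force: 58.9
```

```bash
python3 lev.py p7; python3 -c "
from h import *
delta((.5135,-.135,.045),93.7); print(manip.state()['ft_torque'])"
```

```text
offset mm 15.017093663061779 pitch deg (tip down +) 4.564667668437697 rms 0.3968663290957028
off 0.008 pitch 0.17319716288269255 0.5691986457576138
off 0.012 pitch 2.6717446097541893 0.4341199019882621
off 0.016 pitch 5.181137847392999 0.4014455880897056
t 21.85 pos [ 0.5153 -0.1328  0.0476] head 93.74 z [-0. -0. -1.] F [-1.1 -0.9 -1.3] w 0.227 gf 58.9
j [-0.39  0.02  1.97 -0.    1.15 -0.46]
spin 0.001
delta mm (after spin) [-2.1 -1.9  2.6]
[0.15159256 0.28418864 0.17382166]
```

>>> move_arm(increments=[0,0,3.5,0,0,0,0,0,0,0,0,0,0,0,0])

```text
time: 22.1
tool_pos: [0.5159, -0.1331, 0.0445]
tool_rot: [0.001, 0.684, 0.73, 0.0]
contact_force: [-1.3, -2.3, 1.4]
gripper_width: 0.235
grasp_force: 59.1
```

```bash
python3 lev.py p8; python3 -c "
from h import *
delta((.5135,-.135,.045),93.7); print(manip.state()['ft_torque'])"
```

```text
offset mm 10.501914478656326 pitch deg (tip down +) -0.6966408862199319 rms 0.5750909625172617
off 0.008 pitch -2.2633353869173547 0.5951451635287192
off 0.012 pitch 0.24488491029617673 0.5812332040310437
off 0.016 pitch 2.7575752275559067 0.6604902951100281
t 22.15 pos [ 0.5158 -0.1331  0.0444] head 93.72 z [ 0.001 -0.001 -1.   ] F [-1.1 -1.5  1. ] w 0.232 gf 59.1
j [-0.39  0.03  1.97 -0.    1.14 -0.46]
spin 0.0
delta mm (after spin) [-1.8 -2.5 -0.6]
[0.14772803 0.17226197 0.13840021]
```

Level against the pin. Lifting clear, then moving over the pin's middle.

>>> move_arm(increments=[0,0,-10,0,0,0,0,-20,0,0,0,0,-10,0,0,20,0,0,0,0,25,0,0,0,0,25,0,0,0,0,25,0,0,0,0,15,0,0,0,0])

```text
time: 22.82
tool_pos: [0.5077, -0.0208, 0.084]
tool_rot: [-0.0, 0.683, 0.73, 0.0]
contact_force: [0.7, 0.9, -4.6]
gripper_width: 0.235
grasp_force: 59.1
```

>>> move_arm(increments=[8,0,0,0,0,0,0,0,0,0,0,0,0,0,0,0,0,0,0,0])

```text
time: 23.15
tool_pos: [0.508, -0.0158, 0.0841]
tool_rot: [0.0, 0.684, 0.73, -0.0]
contact_force: [0.8, 0.1, -3.3]
gripper_width: 0.229
grasp_force: 59.1
```

```bash
python3 lev.py p9; python3 - <<'E'
from h import *
delta((.5135,-.0133,.085),93.7)
s,cs=save("scene","s12"); t,ct=save("top","t12")
p=np.array(manip.state()["tool_pos"])+[0,0,.0125]; x=head()[1][:,0]
for n,r in(("tip",.113),("ferr",-.037),("end",-.127)):
    q=p+r*x; print(n,np.round(q,3),"scene",np.round(proj(cs,q)),"top",np.round(proj(ct,q)))
def crop(im,x,y,w,h,k):
    o=cv2.resize(im[y:y+h,x:x+w],None,fx=k,fy=k,interpolation=cv2.INTER_CUBIC)
    for i in range(0,w,10): cv2.line(o,(i*k,0),(i*k,6),(0,255,255),1); i%20==0 and cv2.putText(o,str(x+i),(i*k+2,14),0,.35,(0,255,255),1)
    for i in range(0,h,10): cv2.line(o,(0,i*k),(6,i*k),(0,255,255),1); i%20==0 and cv2.putText(o,str(y+i),(8,i*k+4),0,.35,(0,255,255),1)
    return o
a=crop(t,270,140,133,130,3); b=crop(s,225,120,133,150,3); b=b[:390]
w=cv2.resize(cv2.imread("pics/p9.png"),(320,200)); 
cv2.imwrite("pics/m12.png",np.vstack([np.hstack([a,b]),np.hstack([w,np.zeros((200,a.shape[1]*2-320,3),np.uint8)])]))
E
```

```text
offset mm 3.142834903005355 pitch deg (tip down +) -3.487717677176995 rms 0.3895244711353849
off 0.008 pitch -0.4117464744506787 0.4845116060933225
off 0.012 pitch 2.120645104647565 0.6537175760422597
off 0.016 pitch 4.631605068323936 0.85609248100067
t 23.2 pos [ 0.508  -0.0159  0.0841] head 93.66 z [ 0. -0. -1.] F [ 0.3 -0.2 -3.4] w 0.234 gf 59.1
j [-0.18 -0.09  2.01 -0.    1.22 -0.24]
spin -0.001
delta mm (after spin) [ 2.2  5.7 -0.9]
tip [0.501 0.097 0.097] scene [328. 165.] top [279. 224.]
ferr [ 0.51  -0.053  0.097] scene [289. 195.] top [344. 219.]
end [ 0.516 -0.143  0.097] scene [262. 217.] top [384. 216.]
```

View pics/m12.png

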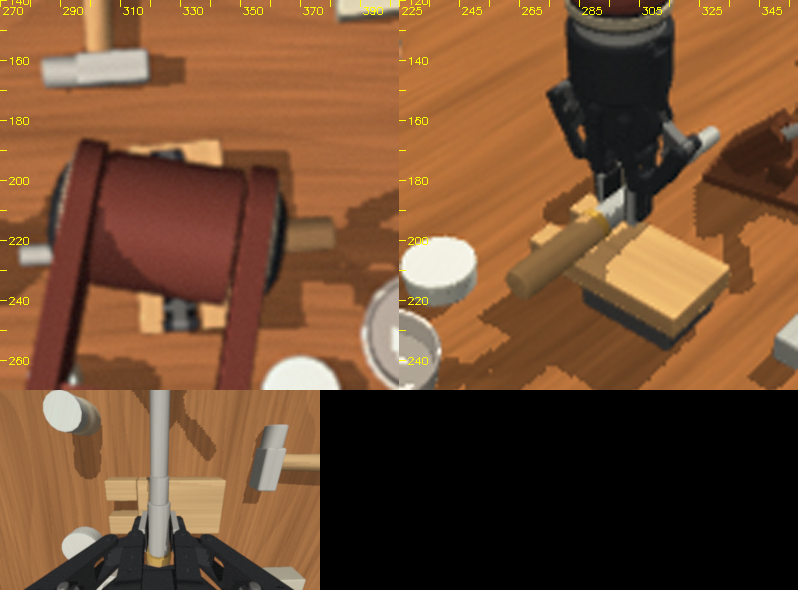

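In the top view the tip is at (276,225) and the handle end at (381,217); in the scene view they are at (330,164) and (264,212). Bystanders look untouched. Triangulating both ends.

```bash
python3 - <<'E'
from h import *
t,s=cam("t12"),cam("s12")
a,ra=tri((t,276.3,225),(s,330,164.3)); b,rb=tri((t,381,217.3),(s,264,212))
print(a,ra,b,rb,(a+b)/2); d=a-b; L=np.linalg.norm(d); print(L,"pitch tip down",np.degrees(np.arcsin(-d[2]/L)),"head",np.degrees(np.arctan2(d[1],d[0])))
# pitch by constraint: length .240, top-view end pixels, axis through grasp height
from scipy.optimize import least_squares
obs=[(t,276.3,225,0),(t,381,217.3,.24),(s,330,164.3,0),(s,264,212,.24)]
def pt(q,r): h,th=q[3:]; return q[:3]-(r-.12)*np.array([np.cos(h)*np.cos(th),np.sin(h)*np.cos(th),-np.sin(th)])
r=least_squares(lambda q:np.concatenate([np.subtract(proj(c,pt(q,k)),(u,v)) for c,u,v,k in obs]),[.508,-.02,.097,1.63,0])
print("mid",r.x[:3],np.degrees(r.x[3:]),np.round(r.fun,1))
# wrist image: width steps at v rows
im=cv2.imread("pics/p9.png"); c=cam("p9"); h=cv2.cvtColor(im,cv2.COLOR_BGR2HSV)
print([(v,int(((h[v,285:350,1]<75)&(h[v,285:350,2]>60)).sum())) for v in range(0,240,8)])
E
```

```text
[0.50011016 0.10501201 0.09269896] [1. 1.] [ 0.51310314 -0.13481254  0.1030464 ] [1.1 1.1] [ 0.50660665 -0.01490026  0.09787268]
0.24039904944295393 pitch tip down 2.466930177619948 head 93.10108387956207
mid [ 0.5065947  -0.01495199  0.09791577] [93.11383684  2.41433082] [-0.2 -0.3 -0.5 -0.3 -0.5  0.  -0.5  0. ]
[(0, 42), (8, 41), (16, 41), (24, 41), (32, 41), (40, 40), (48, 39), (56, 39), (64, 39), (72, 39), (80, 38), (88, 38), (96, 38), (104, 36), (112, 36), (120, 36), (128, 36), (136, 36), (144, 35), (152, 35), (160, 35), (168, 35), (176, 40), (184, 39), (192, 38), (200, 38), (208, 38), (216, 38), (224, 45), (232, 46)]
```

Fitted length is 240.4 mm, which fits; the middle is at (0.507, -0.015, 0.098) and the tip still points about 2.4° down. One small corrective press on the pin, then the final position (middle shifted by +7 mm in x and -5 mm in y).

>>> move_arm(increments=[-20,0,0,0,0,-30,0,0,0,0,-30,0,0,0,0,-25,0,0,0,0,-13,0,0,0,0,0,0,15,0,0,0,0,15,0,0,0,0,6,0,0])

```text
time: 23.97
tool_pos: [0.5141, -0.1329, 0.046]
tool_rot: [-0.002, 0.684, 0.729, -0.0]
contact_force: [-1.3, -0.3, -1.4]
gripper_width: 0.232
grasp_force: 59.3
```

>>> move_arm(increments=[0,0,0,0,0,0,0,0,0,0])

```text
time: 24.13
tool_pos: [0.5153, -0.1326, 0.048]
tool_rot: [-0.0, 0.684, 0.73, -0.0]
contact_force: [0.4, -0.0, -4.4]
gripper_width: 0.234
grasp_force: 59.1
```

```bash
python3 -c "
from h import *
delta((.5135,-.135,.041),93.7)"; python3 lev.py p13|head -1
```

```text
t 24.13 pos [ 0.5153 -0.1326  0.048 ] head 93.72 z [-0.001  0.    -1.   ] F [ 0.4 -0.  -4.4] w 0.234 gf 59.1
j [-0.39  0.02  1.97  0.    1.15 -0.46]
spin 0.0
delta mm (after spin) [-2.2 -2.   7. ]
offset mm 12.873493334902186 pitch deg (tip down +) 3.6693584592706294 rms 0.43771054383664276
```

>>> move_arm(increments=[0,0,3,0,0,0,0,3,0,0,0,0,2,0,0,0,0,0,0,0])

```text
time: 24.52
tool_pos: [0.5168, -0.1331, 0.0411]
tool_rot: [0.001, 0.684, 0.73, 0.001]
contact_force: [1.9, -2.8, 1.0]
gripper_width: 0.232
grasp_force: 59.6
```

```bash
python3 -c "
from h import *
delta((.5135,-.135,.041),93.7)"; python3 lev.py p14|head -1
```

```text
t 24.52 pos [ 0.5168 -0.1331  0.0411] head 93.7 z [ 0.003 -0.001 -1.   ] F [ 1.9 -2.8  1. ] w 0.232 gf 59.6
j [-0.39  0.03  1.97  0.    1.13 -0.46]
spin -0.0
delta mm (after spin) [-1.6 -3.4  0.1]
offset mm 13.949412913097847 pitch deg (tip down +) -1.0419635910996703 rms 0.4996125711450146
```

>>> move_arm(increments=[0,0,-10,0,0,0,0,-20,0,0,0,0,-13,0,0,20,1,0,0,0,25,1.5,0,0,0,25,1.5,0,0,0,25,1.5,0,0,0,10,0,0,0,0])

```text
time: 25.23
tool_pos: [0.5133, -0.025, 0.083]
tool_rot: [-0.001, 0.683, 0.73, 0.0]
contact_force: [0.2, -0.5, -4.3]
gripper_width: 0.233
grasp_force: 59.2
```

>>> move_arm(increments=[6,0,0,0,0,0,0,0,0,0,0,0,0,0,0,0,0,0,0,0,0,0,0,0,0])

```text
time: 25.65
tool_pos: [0.5138, -0.0226, 0.0831]
tool_rot: [0.0, 0.684, 0.729, -0.0]
contact_force: [0.5, -0.2, -3.8]
gripper_width: 0.233
grasp_force: 59.2
```

```bash
python3 -c "
from h import *
delta((.5149,-.0213,.085),93.7)"; python3 lev.py p15
python3 - <<'E'
from h import *
s,cs=save("scene","s15"); t,ct=save("top","t15")
# ends by template match against the measured views s12/t12
o={}
for n,im,old,pts in(("t",t,"t12",[(276.3,225),(381,217.3)]),("s",s,"s12",[(330,164.3),(264,212)])):
    ref=cv2.imread(f"pics/{old}.png"); o[n]=[]
    for (u,v),k in zip(pts,(5,8)):
        x,y=int(u),int(v); T=ref[y-k:y+k+1,x-k:x+k+1]; S=im[y-k-9:y+k+10,x-k-9:x+k+10]
        r=cv2.matchTemplate(S,T,cv2.TM_CCOEFF_NORMED); _,q,_,l=cv2.minMaxLoc(r); o[n].append((u+l[0]-9,v+l[1]-9)); print(n,(l[0]-9,l[1]-9),round(q,2))
a,ra=tri((ct,*o["t"][0]),(cs,*o["s"][0])); b,rb=tri((ct,*o["t"][1]),(cs,*o["s"][1])); d=a-b; L=np.linalg.norm(d)
print(a,b,"mid",(a+b)/2,L,"pitch",np.degrees(np.arcsin(-d[2]/L)),ra,rb)
# bystander change: mean diff around jar, tin, hammer, thin mandrel, brush against the first top view
z=cv2.imread("pics/top0.png")
for n,(u,v,w) in dict(jar=(287,267,9),tin=(370,271,14),hammer=(303,110,12),bezel=(240,200,12),brush=(200,137,20),band=(410,251,10),bar=(475,205,12)).items():
    print(n,round(float(cv2.absdiff(z,t)[v-w:v+w,u-w:u+w].mean()),1))
E
```

```text
t 25.65 pos [ 0.5138 -0.0226  0.0831] head 93.65 z [ 0. -0. -1.] F [ 0.5 -0.2 -3.8] w 0.233 gf 59.2
j [-0.19 -0.07  1.99 -0.    1.22 -0.25]
spin -0.001
delta mm (after spin) [ 1.2  1.1 -1.9]
offset mm 3.6269069425987075 pitch deg (tip down +) -5.296985624069237 rms 0.4446674308829617
off 0.008 pitch -2.529134450000241 0.5136419758259828
off 0.012 pitch 0.04752980652583652 0.671694212651375
off 0.016 pitch 2.63079354381965 0.8739666124992163
t (2, -2) 0.99
t (3, -3) 0.95
s (-1, 1) 0.92
s (-1, 1) 0.79
[0.50349898 0.09909471 0.09464291] [ 0.51908922 -0.14165148  0.1089154 ] mid [ 0.5112941  -0.02127839  0.10177915] 0.2416722669763317 pitch 3.3856993572634226 [0.4 0.4] [0.5 0.5]
jar 98.0
tin 10.4
hammer 7.9
bezel 20.6
brush 9.0
band 30.0
bar 23.9
```

```bash
python3 - <<'E'
from h import *
ct,cs=cam("t15"),cam("s15")
up=lambda f:cv2.resize(cv2.imread(f"pics/{f}.png"),None,fx=4,fy=4,interpolation=cv2.INTER_CUBIC)
for K in((5,5),(4,6),(6,7)):
    o={}
    for n,new,old,pts in(("t","t15","t12",[(276.3,225),(380,217.3)]),("s","s15","s12",[(330,164.3),(265.5,211.5)])):
        I,Rf=up(new),up(old); o[n]=[]
        for (u,v),k in zip(pts,K):
            x,y=int(4*u),int(4*v); k*=4; m=20; T=Rf[y-k:y+k,x-k:x+k]; S=I[y-k-m:y+k+m,x-k-m:x+k+m]
            _,q,_,l=cv2.minMaxLoc(cv2.matchTemplate(S,T,cv2.TM_CCOEFF_NORMED)); d=((l[0]-m)/4,(l[1]-m)/4); o[n].append(d); print(n,d,round(q,2),end=" ")
    P=dict(t=[(276.3,225),(381,217.3)],s=[(330,164.3),(264,212)]); g=lambda n,i:np.add(P[n][i],o[n][i])
    a,ra=tri((ct,*g("t",0)),(cs,*g("s",0))); b,rb=tri((ct,*g("t",1)),(cs,*g("s",1))); d=a-b; L=np.linalg.norm(d)
    print("\n",np.round(a,4),np.round(b,4),"mid",np.round((a+b)/2,4),round(L,4),"pitch",np.degrees(np.arcsin(-d[2]/L)))
A,B=cv2.imread("pics/scene0.png"),cv2.imread("pics/s15.png")
for n,(u,v,w) in dict(bezel=(385,158,8),hammer=(365,232,12),brush=(440,190,14),tin=(238,210,9)).items(): print(n,round(float(cv2.absdiff(A,B)[v-w:v+w,u-w:u+w].mean()),1))
J,c=cv2.imread("pics/p15.png"),cam("p15"); u,v=map(int,proj(c,(.3989,.0878,.055))); print("jar top",u,v,J[v,u] if 0<=v<400 else None)
E
```

```text
t (2.5, -2.0) 1.0 t (2.25, -3.0) 0.97 s (-0.5, 1.0) 0.96 s (0.25, 5.0) 0.91 
 [0.5042 0.0986 0.0952] [ 0.52   -0.1409  0.0969] mid [ 0.5121 -0.0212  0.096 ] 0.24 pitch 0.4200586003718782
t (2.5, -2.0) 1.0 t (2.25, -3.0) 0.96 s (-0.25, 0.75) 0.99 s (0.25, 4.75) 0.82 
 [0.5044 0.0987 0.096 ] [ 0.52   -0.1408  0.0976] mid [ 0.5122 -0.021   0.0968] 0.24 pitch 0.39316865518853644
t (2.5, -2.0) 1.0 t (2.5, -3.0) 0.96 s (-0.75, 1.25) 0.93 s (0.25, 4.75) 0.81 
 [0.504  0.0985 0.0944] [ 0.5201 -0.1412  0.0979] mid [ 0.512  -0.0214  0.0962] 0.2402 pitch 0.850722095661879
bezel 4.2
hammer 7.2
brush 6.7
tin 6.9
jar top 102 20 [205 217 213]
```

The mandrel is level within about 0.5°, its middle is 1-2 mm from the pin's middle, and the clearance is about 35 mm. The bystanders checked against the first views have not moved. Handing in.

```bash
python3 -c "
from plant import manip
print(manip.job_done())"
```

```text
the job is handed in; nothing more can be done
None
```

The job is handed in at about 26 s on the robot's clock: the band is in the dish, the bar is in the tray, and the thick mandrel is held level crosswise over the pin's middle, about 35 mm clear of the wood. No bystander was seen to move.

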